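# Sweep loose nuts off a battery module into the tray

## Robot

A 6-joint arm with a two-finger parallel gripper is mounted at the origin on the work surface. World frame = base frame: x ahead of the robot, y to its left, z up, the work surface at z = 0. Lengths are in m, angles in rad, forces in N, time in s.
With the tool pointing down it reaches from about 0.325 to 0.775 m from the base axis. Payload 5.5 kg.
Tool frame: the origin (TCP) lies at the very end of the fingers, on their centre line; the grasp point (between the pads) lies 19 mm behind it (robot.hold_point_z is the x of the grasp point in the tool frame, in m); x points along the fingers, z is the direction in which the jaws open and shut, and the axes are right-handed (so a half turn about x gives the same grasp; the last joint's range is limited). The gripper opens to 85 mm and grips with 20 to 120 N. Pads are 22 mm wide; open, the fingers measure 114 mm over their backs; the gripper's body (76 mm by 85 mm) begins 54 mm behind the grasp point. The pads swing forward as they close: fully open they stand 13 mm farther back than shut.
Start: joints at [1.121, 0.091, 1.231, -0, 1.82, -0.057], TCP at [0.23, 0.554, 0.231] pointing down, gripper open.
Joint ranges: [-2.87, 2.87], [-0.86, 2.18], [0.17, 2.46], [-1.51, 4.65], [0.06, 2.69], [-2.65, 2.65]. Speed limits (rad/s): [2.57, 2.57, 3.01, 3.14, 3.14, 3.14].

## Interface

Orientations are given as a unit quaternion [w, x, y, z].
In Python, from cell import monitor, snapshot, robot gives the robot as it stands.
- The arm moves only by the tool play_rows, never from a script. Its argument "increments" is a list of rows, each a list of 3 entries, a list of its own where there are three numbers: the shift along the tool's x, y, z in mm, then the turn about the tool's x in degrees, then the closure, from 0 (fully open) to 1 (shut). A call has exactly 8 rows; each row shifts and turns the commanded pose from where the row before left it, along the tool's axes as they then stand; what a row does not reach is not made up. A row lasts 1/12 s, in which the tool goes at most 41.7 mm and 7.16 degrees, less where a joint would pass 70% of its speed; a pose out of reach is approached as far as the arm can. A call with a gripper value outside its range is refused whole. The fingers move at their own pace and stop on an object; "newtons" is the grip in N (left out, the last holds). Time passes only in rows, so rows that do not move let the fingers close, or fill a call up. It gives the time, the measured TCP pose, the force and the opening at its end, in the units of the state.
- monitor.sense(): the state, without advancing time (a new reading comes with each control period).
- snapshot(name): name is "side" or "top"; returns a dict with "frame" (480x640x3 uint8, blue, green, red), "vertical_fov" (degrees; the focal length in pixels is half the picture's height over the tangent of half this angle, whatever the lens; pixels are square), "cx", "cy" (the principal point, pixels), "rvec" (rotation vector, rad) and "tvec" (3), from world to camera coordinates, as OpenCV has them. Camera axes: x right, y down, z forward; pixel columns grow to the right and rows downward; lengths in m; the calibration is good to about 2 mm. A picture is of the moment at which its call begins. There is no depth.
- robot.finish_job(): hands the job in, once; it reports no verdict.
The state is a dict: "clock": time; "joints": joint angles; "qd": joint speeds; "tau": joint torques, N m; "tool_pos": TCP position; "orientation": TCP orientation; "force": force on the tool from outside, world axes, zero at the start; "wrist_torque": the same for the moment, N m; "width": finger opening in m.
Only numpy, scipy, OpenCV 4.12 (cv2) and the standard library are available. Lean on these libraries where they do the work, as an engineer would, in place of code of your own. Each camera call takes 0.05 s, during which the arm holds its last target.

## Task

Three steel hex nuts have been left lying on the black cover of the battery module. Sweep them with your fingertips along the cover and over its open end so that all three drop into the open metal tray standing there; push them only, do not pick any up. Leave the socket and the plastic cap standing on the cover, and the closed box, where they are, and finish with the hand clear.

Things in the scene. Friction and masses are not known exactly. Their poses are not given: they have to be found in the camera images.
- module: Fixed battery module, 240 (x) by 300 mm (y), turned up to 15 degrees; origin at centre of underside, z up. Level black cover 60 mm above the origin. Lips 4 mm thick, 7 mm above the cover, along x = -118 and +118 mm; ends at y = -150 and +150 mm are open. Fixed capped posts (28 mm wide, 22 mm high) on the cover at x = +90, y = -125 and +125 mm. Bar handle 24 mm out on the -x side, below the cover.
- nut0: steel hex nut lying flat, 24 mm across flats, 27.7 mm across corners, 13 mm high, about 33 g, origin at the centre of its underside (z up as it starts, may end either way up). Slides on the cover when pushed; one of three alike.
- nut1: steel hex nut lying flat, 24 mm across flats, 27.7 mm across corners, 13 mm high, about 33 g, origin at the centre of its underside (z up as it starts, may end either way up). Slides on the cover when pushed; one of three alike.
- nut2: steel hex nut lying flat, 24 mm across flats, 27.7 mm across corners, 13 mm high, about 33 g, origin at the centre of its underside (z up as it starts, may end either way up). Slides on the cover when pushed; one of three alike.
- tray: Open aluminium tray fixed on the bench against one open end of the module (either the +y or the -y end), turned like the module: 220 mm (x) by 120 mm (y), 35 mm high, walls 4 mm, origin at the centre of its underside. Its rim is 25 mm below the cover, with a 4 mm gap to the module's end face.
- box: Closed blue plastic box with grey lid, loose, 0.8 kg, 224 by 124 mm, 53 mm high, at the module's other end; origin at the centre of its underside. Leave alone.
- socket: Steel drive socket (stepped round, taller than the nuts), loose, standing upright on the cover in the strip along the module's +x lip (x = 80 to 93 mm), 24 mm across, 30 mm high, origin at the centre of its underside. Leave alone.
- cap: Grey plastic terminal cap, loose, about 20 g, round, 30 mm across, 20 mm high with a tapered top, standing on the cover in the same strip as the socket; origin at the centre of its underside. Leave alone.

How it is judged:
At the end, for the whole second after the job is handed in: All three nuts lie at rest inside the tray, below 40 mm over the bench; the socket stands upright within 15 mm of its place, the plastic cap upright within 15 mm of its place, and the box is within 15 mm of its place (x of nut0 in the frame of tray between -0.108 and 0.108 m and y of nut0 in the frame of tray between -0.058 and 0.058 m and z of each of nut0, nut1, nut2 in the frame of tray below 0.04 m and linear speed of each of nut0, nut1, nut2 below 0.03 m/s and x of nut1 in the frame of tray between -0.108 and 0.108 m and y of nut1 in the frame of tray between -0.058 and 0.058 m and x of nut2 in the frame of tray between -0.108 and 0.108 m and y of nut2 in the frame of tray between -0.058 and 0.058 m and angle between each of socket, cap's own z axis and vertical below 0.15 rad and distance of each of socket, box, cap from where it was at the start of the episode below 0.015 m); the robot touches nothing.
It fails at once if a nut is lifted more than 20 mm above the cover (height (world z) of any of nut0, nut1, nut2 above 0.08 m).
It fails at once if the socket is knocked over or shifted more than 15 mm (angle between socket's own z axis and vertical above 0.4 rad or distance of socket from where it was at the start of the episode above 0.015 m).
It fails at once if the box or the plastic cap is shifted more than 15 mm (distance of any of box, cap from where it was at the start of the episode above 0.015 m).
It also fails if it takes over 53 s, if anything falls off the work surface, if the arm or the gripper's body presses on something with over 40 N, if the wrist force passes 120 N, or if a joint passes its speed limit or range.

## Working session

There is one attempt and no reset: what is moved stays moved. The work goes in short steps, Python scripts to look and compute and a tool call to move; the robot and the scene stay as the last step left them, time stands still between calls to the robot, and variables do not carry over. Pictures are saved under pics/ and viewed, and the job is handed in when it is done.

Besides the shell and the picture viewer there is one more tool, called as name([rows], argument=value, ...), one row to a line, values as JSON. play_rows: Moves the arm, as the interface text tells. Its arguments: {"type":"object","properties":{"increments":{"type":"array"},"newtons":{"type":"number"}},"required":["increments"]}

```bash
mkdir -p pics; ls; python3 - <<'E'
from cell import monitor, snapshot, robot
import cv2
for n in ("top","side"):
    s=snapshot(n); cv2.imwrite(f"pics/{n}0.png",s["frame"]); print({k:v for k,v in s.items() if k!="frame"}, s["frame"].shape)
print(monitor.sense(), robot.hold_point_z)
E
```

```text
pics
{'vertical_fov': 42.4487718376659, 'cx': 312.65052129855684, 'cy': 239.51507480289328, 'rvec': array([ 2.14655423, -2.17619642,  0.06951397]), 'tvec': array([0.03686787, 0.61492908, 1.06347966])} (480, 640, 3)
{'vertical_fov': 45.034724478864526, 'cx': 320.9270235077238, 'cy': 236.1270577730682, 'rvec': array([ 2.09046268, -0.42067304,  0.22891775]), 'tvec': array([-0.54671225,  0.181138  ,  0.61619275])} (480, 640, 3)
{'clock': 0.1, 'joints': array([ 1.12131782e+00,  9.17950871e-02,  1.23177640e+00, -1.06165283e-05,
        1.81979305e+00, -5.66821899e-02]), 'qd': array([-0.00096327, -0.00111112, -0.00209568, -0.00031432,  0.00215732,
        0.00063407]), 'tau': array([ 2.45387659e-03, -4.60217249e+01, -4.19216287e+01, -1.21645780e-04,
        1.06553111e-02,  2.04163939e-05]), 'tool_pos': array([0.22954897, 0.55407943, 0.23025086]), 'orientation': array([ 0.58741925, -0.39313905,  0.58849511,  0.39249689]), 'force': array([-0.38811883,  0.23621528,  0.08602495]), 'wrist_torque': array([ 0.0021095 , -0.04609817,  0.01575793]), 'width': 0.08529848189901885} -0.0187
```

View pics/top0.png

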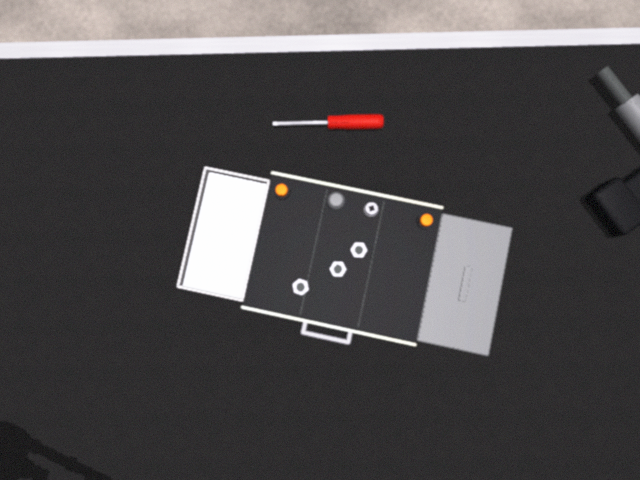

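View pics/side0.png

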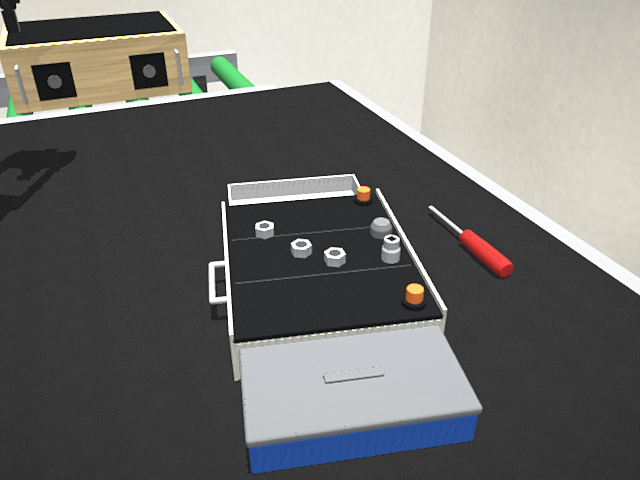

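The top view shows the tray at left (223,233) and the box at right (465,285). The nuts are at about (300,287), (338,269) and (359,250). The cap is at (336,200), the socket at (371,209), and the orange posts at (282,190) and (427,220).

```bash
cat > h.py <<'E'
from cell import monitor, snapshot, robot
import cv2, numpy as np
def cam(s):
    f=240/np.tan(np.radians(s["vertical_fov"]/2)); R=cv2.Rodrigues(np.array(s["rvec"]))[0]
    return np.array([[f,0,s["cx"]],[0,f,s["cy"]],[0,0,1]]),R,np.array(s["tvec"]).reshape(3)
def ray(s,uv,z):
    K,R,t=cam(s); d=R.T@np.linalg.inv(K)@np.array([uv[0],uv[1],1.]); c=-R.T@t
    return (c+d*(z-c[2])/d[2])[:2]
def px(s,p):
    K,R,t=cam(s); q=K@(R@np.array(p)+t); return (q[:2]/q[2])
def blobs(mask,amin=15):
    n,l,st,ce=cv2.connectedComponentsWithStats(mask.astype(np.uint8))
    return [(ce[i].round(1),st[i]) for i in range(1,n) if st[i][4]>=amin]
E
python3 - <<'E'
from h import *
for n,in [("top",),("side",)]:
    s=snapshot(n); h=cv2.cvtColor(s["frame"],cv2.COLOR_BGR2HSV)
    K,R,t=cam(s); print(n,"campos",-R.T@t)
    o=(h[...,0]>8)&(h[...,0]<25)&(h[...,1]>150)&(h[...,2]>150)
    P=[]
    for c,st in blobs(o):
        p=ray(s,c,.08); print("post",c,st[4],p.round(4)); P.append(p)
    if len(P)==2: print("sep",np.linalg.norm(P[0]-P[1]))
    g=(h[...,1]<60)&(h[...,2]>90)
    for c,st in blobs(g):
        if st[4]<1500: print("grey",c,st,ray(s,c,.06).round(4),ray(s,c,.073).round(4))
    if n=="top":
        for c in [(272,172),(442,208),(242,307),(415,345)]: print(c,ray(s,c,.067).round(4))
        cv2.imwrite("pics/crop0.png",cv2.resize(s["frame"][150:370,160:420],None,fx=3,fy=3,interpolation=cv2.INTER_CUBIC)[:600,:780])
E
```

```text
top campos [ 5.15290690e-01 -6.79769847e-04  1.11577822e+00]
post [281.  189.3] 129 [0.6971 0.0798]
post [426.1 219.4] 131 [ 0.6417 -0.164 ]
sep 0.25001823618257024
grey [625.7 100.1] [602  67  38  67 765] [ 0.8462 -0.5164] [ 0.8421 -0.51  ]
grey [299.4 122.4] [272 120  56   6 271] [0.8184 0.0482] [0.8146 0.0476]
grey [356.5 189.7] [270 170 174  40 918] [ 0.6977 -0.0492] [ 0.6954 -0.0486]
grey [335.8 199.8] [328 192  17  17 219] [ 0.6807 -0.0132] [ 0.6786 -0.013 ]
grey [370.8 208.8] [363 201  16  16 188] [ 0.664  -0.0731] [ 0.6622 -0.0722]
grey [358.4 249.5] [350 241  18  18 256] [ 0.5942 -0.0505] [ 0.5932 -0.0498]
grey [337.6 268.6] [329 260  19  18 259] [ 0.562  -0.0144] [ 0.5614 -0.0142]
grey [300.3 286.5] [292 278  18  18 260] [0.5324 0.0497] [0.5321 0.049 ]
grey [327.3 328.4] [ 240  305  177   42 1344] [0.461  0.0047] [0.4617 0.0046]
(272, 172) [0.7299 0.0961]
(442, 208) [ 0.6624 -0.1936]
(242, 307) [0.4989 0.1485]
(415, 345) [ 0.4323 -0.1415]
side campos [ 0.34142094 -0.60723061  0.47550132]
post [363.4 194.5] 121 [0.6887 0.068 ]
post [414.2 295.7] 199 [ 0.6334 -0.1724]
sep 0.24665243279742705
grey [178.6  67. ] [174  49   9  37 140] [0.5801 0.9335] [0.5726 0.8853]
grey [20.1 83.9] [ 14  64  14  40 177] [0.2021 0.9382] [0.2064 0.8898]
grey [148.8  70.8] [143  65  12  12 109] [0.5033 0.9287] [0.4982 0.8806]
grey [54.4 81.7] [ 48  76  13  12 116] [0.2784 0.9244] [0.2804 0.8764]
grey [445.4 218.9] [428 205  35  29 185] [ 0.781  -0.0116] [ 0.7672 -0.0302]
grey [264.2 229.2] [255 220  19  19 316] [0.533  0.0627] [0.527  0.0417]
grey [300.9 247.8] [290 238  22  20 361] [ 0.563 -0.002] [ 0.5561 -0.021 ]
grey [334.4 256.6] [324 247  22  21 383] [ 0.5954 -0.0385] [ 0.5874 -0.0563]
```

View pics/crop0.png

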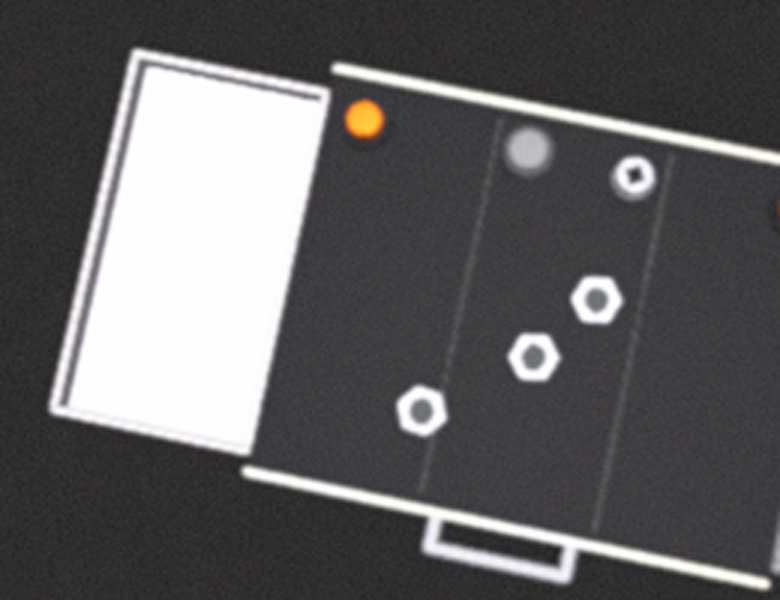

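```bash
cat >> h.py <<'E'
from scipy.spatial.transform import Rotation as Ro
ex=np.array([.9752,-.2216]); ey=np.array([.2216,.9752]); C=np.array([.5814,-.0224])
def toM(p): d=np.array(p)[:2]-C; return np.array([d@ex,d@ey])
def toW(m): return C+m[0]*ex+m[1]*ey
def state():
    s=monitor.sense(); q=s["orientation"]; A=Ro.from_quat([q[1],q[2],q[3],q[0]]).as_matrix()
    return s,A
def rep():
    s,A=state(); 
    print("t",round(s["clock"],2),"TCP mod",(toM(s["tool_pos"])*1e3).round(1),"z",round(s["tool_pos"][2]*1e3,1),"F",s["force"].round(1),"w",round(s["width"]*1e3,1),"j6",s["joints"][5].round(2))
    return s,A
def to(m,z):
    s,A=state(); w=toW(np.array(m)/1e3); d=np.r_[w,z/1e3]-s["tool_pos"]; print("shift tool mm",(A.T@d*1e3).round(1))
E
python3 - <<'E'
from h import *
s,A=rep(); print(A.round(3))
t=np.r_[ex,0]
for sg in(1,-1):
    z=sg*t; v=A.T@z; print("turn about x deg",np.degrees(np.arctan2(-v[1],v[2])))
for n,p in dict(n2=(.5932,-.0498),n1=(.5614,-.0142),n0=(.5321,.049),sock=(.662,-.0718),cap=(.678,-.013)).items(): print(n,(toM(p)*1e3).round(1))
# after turn
s_=1
E
```

```text
t 0.2 TCP mod [-470.9  484.3] z 230.5 F [0.  0.2 0.9] w 85.2 j6 -0.06
[[-0.001 -0.924  0.383]
 [-0.001  0.383  0.924]
 [-1.     0.    -0.001]]
turn about x deg 80.29549729710007
turn about x deg -99.70450270289993
n2 [ 17.6 -24.1]
n1 [-21.3   3.6]
n0 [-63.9  58.7]
sock [ 89.5 -30.3]
cap [92.1 30.6]
```

play_rows([
  [[0,0,0],7,0.86],
  [[0,0,0],7,0.86],
  [[0,0,0],7,0.86],
  [[0,0,0],7,0.86],
  [[0,0,0],7,0.86],
  [[0,0,0],7,0.86],
  [[0,0,0],7,0.86],
  [[0,0,0],7,0.86],
], newtons=40)

```text
clock: 0.87
tool_pos: [0.2296, 0.5542, 0.2309]
orientation: [0.704, -0.069, 0.704, 0.068]
force: [0.3, -0.3, 0.1]
width: 0.0123
```

play_rows([
  [[0,0,0],6,0.86],
  [[0,0,0],6,0.86],
  [[0,0,0],6,0.86],
  [[0,0,0],6.3,0.86],
  [[0,0,0],0,0.86],
  [[0,0,0],0,0.86],
  [[0,0,0],0,0.86],
  [[0,0,0],0,0.86],
])

```text
clock: 1.53
tool_pos: [0.2297, 0.5543, 0.2312]
orientation: [0.703, 0.078, 0.703, -0.078]
force: [-0.3, 0.3, 1.1]
width: 0.0117
```

```bash
python3 - <<'E'
from h import *
s,A=rep(); print(A.round(3)); to((-64,23),231)
E
```

```text
t 1.53 TCP mod [-470.8  484.4] z 231.2 F [-0.3  0.3  1.1] w 11.7 j6 1.34
[[-0.     0.22   0.976]
 [-0.     0.976 -0.22 ]
 [-1.    -0.    -0.   ]]
shift tool mm [ 3.000e-01 -4.622e+02  4.058e+02]
```

play_rows([
  [[0,-29,25],0,0.86],
  [[0,-29,25],0,0.86],
  [[0,-29,25],0,0.86],
  [[0,-29,25],0,0.86],
  [[0,-29,25],0,0.86],
  [[0,-29,25],0,0.86],
  [[0,-29,25],0,0.86],
  [[0,-29,25],0,0.86],
])

```text
clock: 2.2
tool_pos: [0.3737, 0.2821, 0.2315]
orientation: [0.703, 0.078, 0.703, -0.078]
force: [0.6, 0.9, -0.2]
width: 0.0119
```

play_rows([
  [[0,-29,26],0,0.86],
  [[0,-29,26],0,0.86],
  [[0,-29,26],0,0.86],
  [[0,-29,26],0,0.86],
  [[0,-29,26],0,0.86],
  [[0,-29,26],0,0.86],
  [[0,-29,26],0,0.86],
  [[0,-27,25],0,0.86],
])

```text
clock: 2.87
tool_pos: [0.5248, 0.0114, 0.2315]
orientation: [0.703, 0.078, 0.703, -0.078]
force: [0.5, 0.4, 0.7]
width: 0.012
```

play_rows([
  [[30,0,0],0,0.86],
  [[30,0,0],0,0.86],
  [[30,0,0],0,0.86],
  [[30,0,0],0,0.86],
  [[0,0,0],0,0.86],
  [[0,0,0],0,0.86],
  [[0,0,0],0,0.86],
  [[0,0,0],0,0.86],
])

```text
clock: 3.53
tool_pos: [0.5255, 0.0137, 0.1144]
orientation: [0.704, 0.079, 0.701, -0.079]
force: [0.6, -0.3, -0.8]
width: 0.0119
```

```bash
python3 - <<'E'
from h import *
s,A=rep(); to((-64,22),63)
for n in("side","top"): cv2.imwrite(f"pics/{n}1.png",snapshot(n)["frame"])
E
```

```text
t 3.53 TCP mod [-62.5  22.8] z 114.4 F [ 0.6 -0.3 -0.8] w 11.9 j6 0.18
shift tool mm [51.4 -0.9 -1.8]
```

View pics/side1.png

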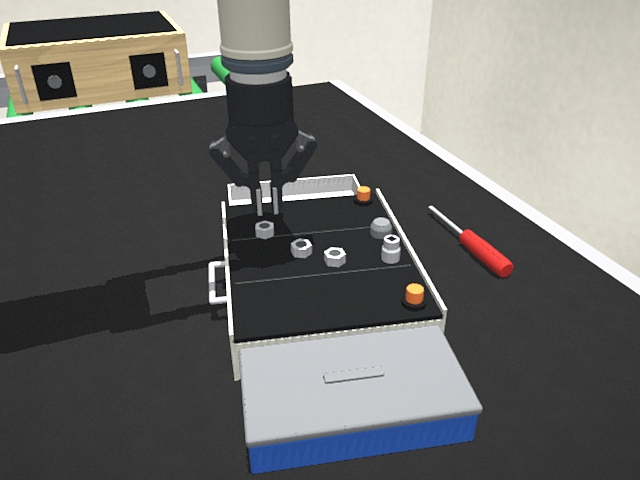

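The fingertips at about (268,214) hang above and behind nut0 at (264,229), and nothing else is close. I'm lowering and starting the first sweep.

play_rows([
  [[20,0,-1.5],0,0.86],
  [[20,0,0],0,0.86],
  [[11,0,0],0,0.86],
  [[0,0,0],0,0.86],
  [[0,0,0],0,0.86],
  [[0,4,0],0,0.86],
  [[0,6,0],0,0.86],
  [[0,8,0],0,0.86],
])

```text
clock: 4.3
tool_pos: [0.527, 0.0318, 0.0606]
orientation: [0.703, 0.079, 0.702, -0.079]
force: [-0.4, -0.4, 0.1]
width: 0.0118
```

```bash
python3 - <<'E'
from h import *
s,A=rep()
cv2.imwrite(f"pics/side2.png",snapshot("side")["frame"])
E
```

```text
t 4.3 TCP mod [-65.1  40.8] z 60.6 F [-0.4 -0.4  0.1] w 11.8 j6 0.22
```

View pics/side2.png

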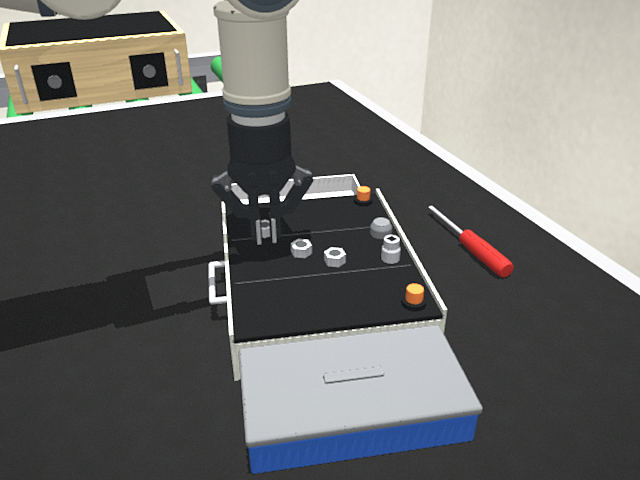

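play_rows([
  [[-2,8,0],0,0.86],
  [[0,11,0],0,0.86],
  [[0,12,0],0,0.86],
  [[0,12,0],0,0.86],
  [[0,12,0],0,0.86],
  [[0,12,0],0,0.86],
  [[0,12,0],0,0.86],
  [[0,12,0],0,0.86],
])

```text
clock: 5.02
tool_pos: [0.5471, 0.1216, 0.0622]
orientation: [0.703, 0.079, 0.703, -0.079]
force: [0.1, -0.5, 1.0]
width: 0.0119
```

play_rows([
  [[0,14,0],0,0.86],
  [[0,14,0],0,0.86],
  [[0,6,0],0,0.86],
  [[0,0,0],0,0.86],
  [[-25,0,0],0,0.86],
  [[-25,-5,0],0,0.86],
  [[-20,-20,0],0,0.86],
  [[0,-35,9],0,0.86],
])

```text
clock: 5.68
tool_pos: [0.5513, 0.0948, 0.1379]
orientation: [0.705, 0.078, 0.7, -0.076]
force: [1.9, -0.1, 1.1]
width: 0.0121
```

```bash
python3 - <<'E'
from h import *
s,A=rep(); to((-27,-34),130)
for n in("side","top"): cv2.imwrite(f"pics/{n}3.png",snapshot(n)["frame"])
E
```

```text
t 5.68 TCP mod [-55.3 107.6] z 137.9 F [ 1.9 -0.1  1.1] w 12.1 j6 0.33
shift tool mm [   7.6 -141.7   27.7]
```

View pics/side3.png

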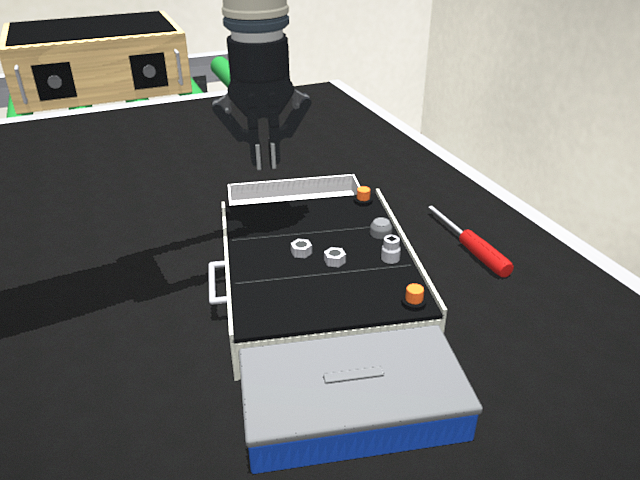

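View pics/top3.png

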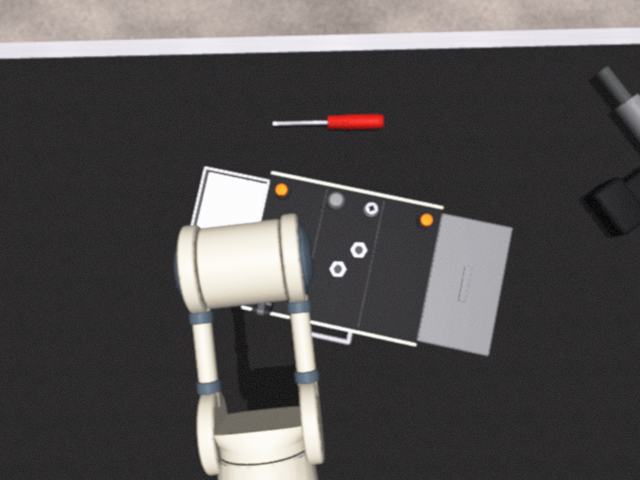

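Nut0 has left the cover. Nut1 at (338,269) and nut2 at (359,250) haven't moved, nor have the cap and socket. Next is nut1.

play_rows([
  [[0,-30,7],0,0.86],
  [[0,-30,7],0,0.86],
  [[0,-30,7],0,0.86],
  [[0,-30,7],0,0.86],
  [[0,-22,3],0,0.86],
  [[0,0,0],0,0.86],
  [[0,0,0],0,0.86],
  [[0,0,0],0,0.86],
])

```text
clock: 6.45
tool_pos: [0.5485, -0.052, 0.1319]
orientation: [0.702, 0.079, 0.703, -0.079]
force: [0.6, 0.5, -0.0]
width: 0.012
```

```bash
python3 - <<'E'
from h import *
s,A=rep(); to((-24,-34),63)
E
```

```text
t 6.45 TCP mod [-25.5 -36.2] z 131.9 F [ 0.6  0.5 -0. ] w 12.0 j6 0.07
shift tool mm [68.9  2.2  1.6]
```

play_rows([
  [[25,0,1.5],0,0.86],
  [[25,0,0],0,0.86],
  [[17,0,0],0,0.86],
  [[2,0,0],0,0.86],
  [[0,0,0],0,0.86],
  [[0,0,0],0,0.86],
  [[0,4,0],0,0.86],
  [[0,8,0],0,0.86],
])

```text
clock: 7.12
tool_pos: [0.5531, -0.041, 0.0641]
orientation: [0.703, 0.079, 0.702, -0.079]
force: [0.3, -0.2, 0.3]
width: 0.0123
```

```bash
python3 - <<'E'
from h import *
s,A=rep(); to((-24,150),62.5)
cv2.imwrite(f"pics/side4.png",snapshot("side")["frame"])
E
```

```text
t 7.12 TCP mod [-23.4 -24.4] z 64.1 F [ 0.3 -0.2  0.3] w 12.3 j6 0.09
shift tool mm [  1.6 174.4  -0.7]
```

View pics/side4.png

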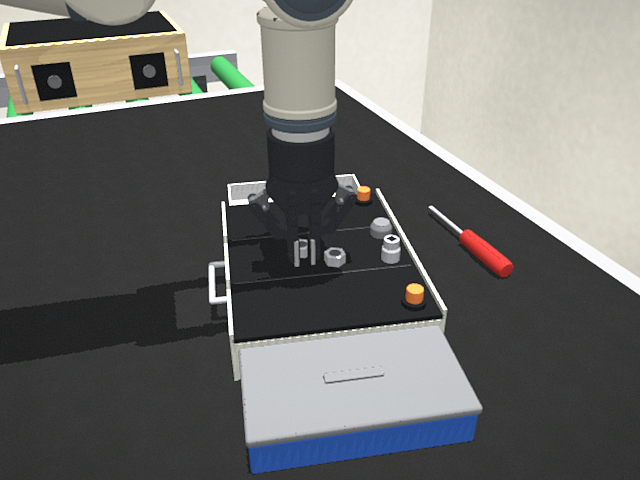

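The fingers at (305,252) are just behind nut1, and nut2 at (335,257) is clear of them.

play_rows([
  [[0.5,8,0],0,0.86],
  [[0,11,0],0,0.86],
  [[0,12,0],0,0.86],
  [[0,12,0],0,0.86],
  [[0,12,0],0,0.86],
  [[0,12,0],0,0.86],
  [[0,12,0],0,0.86],
  [[0,12,0],0,0.86],
])

```text
clock: 7.83
tool_pos: [0.5731, 0.049, 0.0628]
orientation: [0.703, 0.079, 0.703, -0.079]
force: [-0.6, -0.6, 0.7]
width: 0.012
```

play_rows([
  [[0,12,0],0,0.86],
  [[0,12,0],0,0.86],
  [[0,13,0],0,0.86],
  [[0,14,0],0,0.86],
  [[0,14,0],0,0.86],
  [[0,14,0],0,0.86],
  [[0,6,0],0,0.86],
  [[0,0,0],0,0.86],
])

```text
clock: 8.5
tool_pos: [0.5919, 0.1323, 0.0626]
orientation: [0.703, 0.078, 0.703, -0.078]
force: [0.7, 0.1, 0.2]
width: 0.012
```

play_rows([
  [[-25,0,0],0,0.86],
  [[-25,-10,0],0,0.86],
  [[-15,-35,10],0,0.86],
  [[0,-38,10],0,0.86],
  [[0,-38,10],0,0.86],
  [[0,-38,10],0,0.86],
  [[0,-38,0],0,0.86],
  [[0,-17,0],0,0.86],
])

```text
clock: 9.17
tool_pos: [0.5822, -0.092, 0.1277]
orientation: [0.702, 0.079, 0.703, -0.081]
force: [0.7, -1.5, 0.3]
width: 0.012
```

```bash
python3 - <<'E'
from h import *
s,A=rep(); to((17,-62),63)
for n in("side","top"): cv2.imwrite(f"pics/{n}5.png",snapshot(n)["frame"])
E
```

```text
t 9.17 TCP mod [ 16.2 -67.6] z 127.7 F [ 0.7 -1.5  0.3] w 12.0 j6 0.01
shift tool mm [64.7  5.8  0.8]
```

View pics/side5.png

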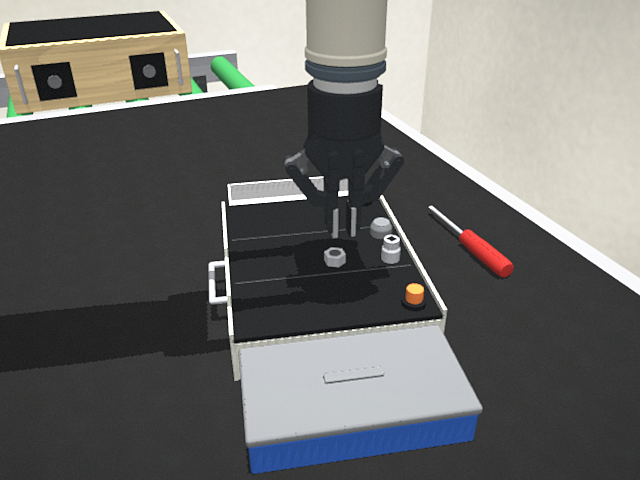

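View pics/top5.png

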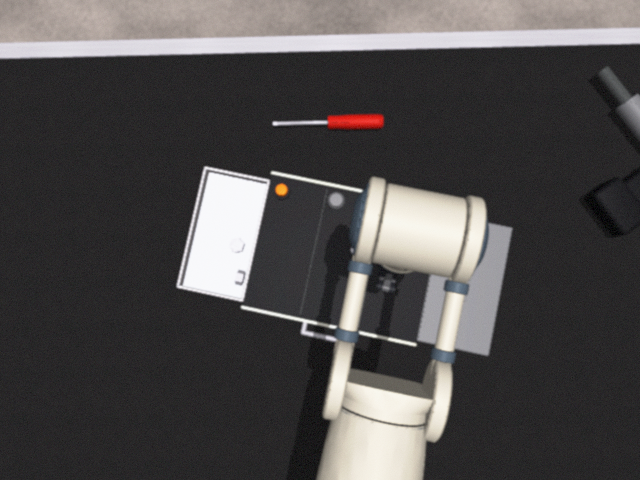

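Both nuts are inside the tray, one flat at (237,245) and the other at about (240,277). Nut2, the socket and the cap haven't moved. Last sweep.

play_rows([
  [[25,0,-1],0,0.86],
  [[25,0,0],0,0.86],
  [[13,0,0],0,0.86],
  [[0,0,0],0,0.86],
  [[0,0,0],0,0.86],
  [[0,0,0],0,0.86],
  [[0,4,0],0,0.86],
  [[0,8,0],0,0.86],
])

```text
clock: 9.93
tool_pos: [0.5854, -0.0752, 0.0655]
orientation: [0.703, 0.079, 0.702, -0.079]
force: [-0.2, -0.6, 0.4]
width: 0.0121
```

```bash
python3 - <<'E'
from h import *
s,A=rep(); to((15,148),63)
cv2.imwrite(f"pics/side6.png",snapshot("side")["frame"])
E
```

```text
t 9.93 TCP mod [ 15.6 -50.6] z 65.5 F [-0.2 -0.6  0.4] w 12.1 j6 0.04
shift tool mm [  2.5 198.6  -0.7]
```

View pics/side6.png

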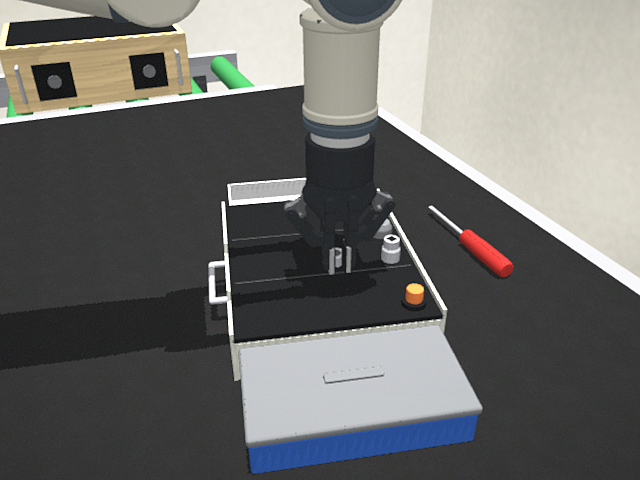

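The fingers at (340,262) are behind nut2 (336,257), and the socket at (391,250) is well clear.

play_rows([
  [[1,8,0],0,0.86],
  [[1,11,0],0,0.86],
  [[0,12,0],0,0.86],
  [[0,12,0],0,0.86],
  [[0,12,0],0,0.86],
  [[0,12,0],0,0.86],
  [[0,12,0],0,0.86],
  [[0,12,0],0,0.86],
])

```text
clock: 10.65
tool_pos: [0.6054, 0.0151, 0.0627]
orientation: [0.703, 0.079, 0.703, -0.079]
force: [-0.2, -0.3, 0.9]
width: 0.0121
```

play_rows([
  [[0,12,0],0,0.86],
  [[0,12,0],0,0.86],
  [[0,12,0],0,0.86],
  [[0,12,0],0,0.86],
  [[0,12,0],0,0.86],
  [[0,13,0],0,0.86],
  [[0,14,0],0,0.86],
  [[0,14,0],0,0.86],
])

```text
clock: 11.32
tool_pos: [0.6278, 0.1135, 0.0628]
orientation: [0.703, 0.079, 0.703, -0.079]
force: [1.0, -0.2, -0.8]
width: 0.0119
```

play_rows([
  [[0,6,0],0,0.86],
  [[0,0,0],0,0.86],
  [[-25,0,0],0,0.86],
  [[-30,0,0],0,0.86],
  [[-30,0,0],0,0.86],
  [[-30,0,0],0,0.86],
  [[-30,0,0],0,0.86],
  [[-10,0,0],0,0.86],
])

```text
clock: 11.98
tool_pos: [0.6301, 0.1176, 0.224]
orientation: [0.705, 0.08, 0.7, -0.079]
force: [0.0, 0.6, 0.1]
width: 0.0121
```

play_rows([
  [[0,-38,-5],0,0.86],
  [[0,-38,-5],0,0.86],
  [[0,-38,-5],0,0.86],
  [[0,-38,-5],0,0.86],
  [[0,-38,-5],0,0.86],
  [[0,-38,-5],0,0.86],
  [[0,0,0],0,0.86],
  [[0,0,0],0,0.86],
])

```text
clock: 12.65
tool_pos: [0.5483, -0.0998, 0.2172]
orientation: [0.702, 0.08, 0.703, -0.08]
force: [-0.0, -0.0, 0.0]
width: 0.0117
```

```bash
python3 - <<'E'
from h import *
s,A=rep()
for n in("side","top"): cv2.imwrite(f"pics/{n}7.png",snapshot(n)["frame"])
f=snapshot("top")["frame"]; cv2.imwrite("pics/crop7.png",cv2.resize(f[155:315,165:355],None,fx=4,fy=4,interpolation=cv2.INTER_CUBIC)[:600])
E
```

```text
t 12.65 TCP mod [-15.2 -82.8] z 217.2 F [-0. -0.  0.] w 11.7 j6 -0.01
```

View pics/side7.png

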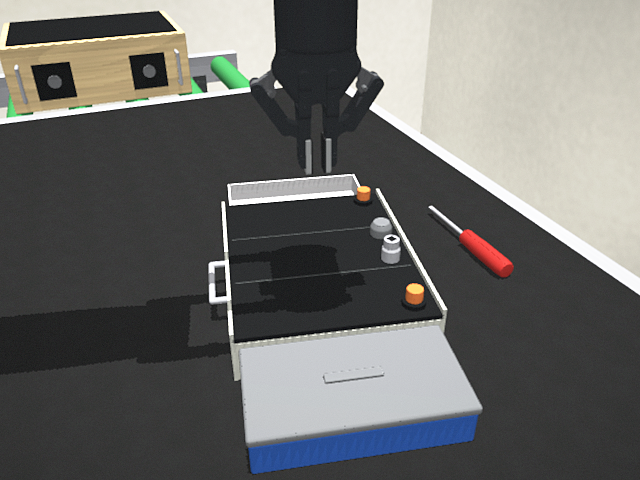

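View pics/crop7.png

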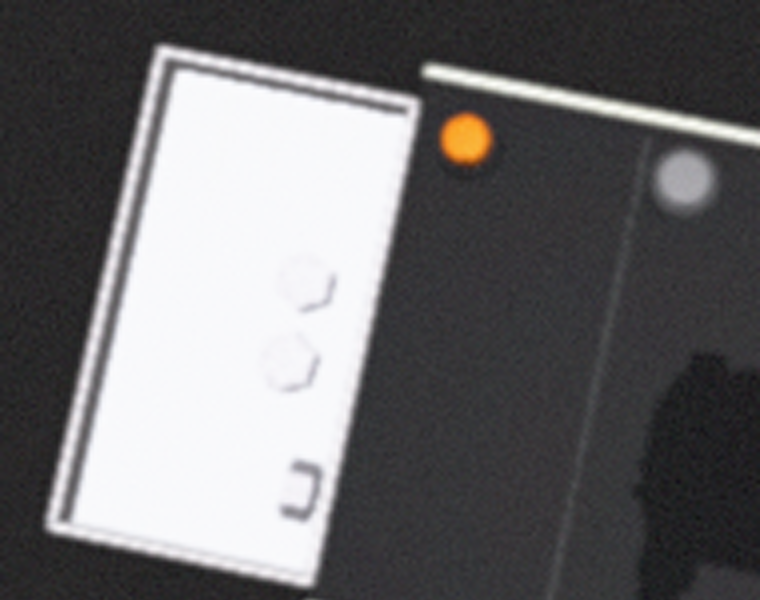

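```bash
python3 - <<'E'
from h import *
T=C+.214*ey
s=snapshot("top")
for c in [(241.5,226),(237.5,245.5),(240,277.5)]:
    d=ray(s,c,.014)-T; print("tray frame mm",(np.array([d@ex,d@ey])*1e3).round(1))
for n in("side","top"):
    a=cv2.imread(f"pics/{n}0.png").astype(int); b=snapshot(n)["frame"].astype(int)
    d=(abs(a-b).max(2)>60)
    print(n,[(c.tolist(),st[:4].tolist()) for c,st in blobs(d,30)])
h=cv2.cvtColor(s["frame"],cv2.COLOR_BGR2HSV); g=(h[...,1]<60)&(h[...,2]>90)
print([c for c,st in blobs(g) if 100<st[4]<300]); rep()
E
```

```text
tray frame mm [ 20.5 -25.7]
tray frame mm [-15.4 -26.4]
tray frame mm [-70.4 -43.5]
side [([8.6, 11.5], [0, 0, 20, 32]), ([317.7, 48.5], [249, 0, 135, 108]), ([327.8, 153.6], [326, 137, 5, 34]), ([308.0, 154.8], [305, 138, 6, 34]), ([264.3, 228.9], [255, 220, 19, 19]), ([300.9, 247.9], [291, 238, 21, 20]), ([334.2, 256.6], [324, 247, 22, 21]), ([211.5, 276.4], [209, 271, 6, 11]), ([228.9, 303.8], [227, 299, 5, 10])]
top [([416.9, 249.1], [365, 194, 131, 105]), ([373.6, 211.2], [369, 206, 10, 11]), ([508.3, 263.1], [496, 217, 25, 99]), ([477.3, 303.4], [426, 225, 75, 124]), ([358.2, 249.6], [350, 242, 18, 16]), ([337.5, 268.7], [329, 260, 19, 18]), ([241.0, 277.3], [235, 270, 11, 15]), ([300.0, 286.4], [292, 278, 17, 18]), ([395.2, 422.0], [324, 295, 159, 185]), ([324.8, 324.7], [320, 322, 11, 6]), ([321.0, 336.0], [314, 333, 15, 7]), ([383.8, 337.5], [378, 335, 12, 6])]
[array([299.7, 122.4]), array([335.7, 199.6]), array([369.2, 207.4])]
t 12.95 TCP mod [-14.7 -79.3] z 217.5 F [ 0.6 -0.2 -0.8] w 12.3 j6 -0.01
```

```bash
python3 - <<'E'
from h import *
print(robot.finish_job()); rep()
E
```

```text
the job is handed in; nothing more can be done
None
the job is handed in; nothing more can be done
```

I swept the three nuts one at a time along the cover and over its +y end into the tray, using nearly closed fingers with a 12 mm gap. The job was handed in at about 13 s, well under the 53 s limit, with the hand clear at about 217 mm height.

**Nuts:** the last top view shows all three inside the tray, at about (20, -26), (-15, -26) and (-70, -43) mm in the tray frame. Two lie flat. The third seems to stand on edge, near the wall on the module side. I did not measure nut heights directly, but even on edge it should stay below 40 mm.

**Objects to leave alone:** the side view shows no change at the socket, the cap or the box. In the top view the cap is in the same place. The socket's blob shifted by about 2 pixels, which I put down to the arm partly covering or shading it. The arm also hid most of the box from above, so the side view is my only check there.

The measured force stayed within a few newtons at every reading, with no sign of hitting anything.

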